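Seat the test manifold block and close the line clamp

TASK

Gently push the brass manifold block along the bench, without lifting or tipping it, until it sits squarely home in the corner of the rig, its longer side flush against the side stop and its shorter end flush against the back stop. Then push the long rubber-gripped lever round until the clamp is fully closed behind the block, and leave the block home in its corner. Leave the gauge, the bleed valve and the spanner where they are.

Things in the scene. Friction and masses are not known exactly. Their poses are not given: they have to be found in the camera images.
- rig: Dark cast-iron rig fixed to the bench; position and yaw vary. Origin: inner corner where the faces of its two stops meet, at bench height, z up. The back stop's face is the plane x = 0, the side stop's face the plane y = 0. The block slides on the bench itself and is fully home with its origin at (-35, -28, 0) mm in this frame. Lever pivot axis at (-83, 60) mm, on a foot plate 8 mm high.
- back_stop (a point): Top middle of the back stop's face. The bar is 22 mm thick, 28 high, running from y = -178 to +22 mm of the rig; the block comes against it moving towards the rig's +x. Axes as the rig's.
- side_stop (a point): Top middle of the side stop's face. The bar is 22 mm thick, 28 high, running from x = -60 to 0 mm of the rig; the block comes against it moving towards the rig's +y. Axes as the rig's.
- block: Loose brass manifold block, 70 (its x) x 56 (its y) x 32 mm high, about 0.6 kg, with two round steel plugs (5 mm high) and a small port on top. Origin: centre of its underside, z up. It starts on the -x, -y side of the corner, 50 to 90 mm short of the back stop and 40 to 100 mm short of the side stop, turned up to 0.3 rad from the rig's axes.
- lever (a joint): Lever angle about its upright pivot, rad: 0 = clamp closed (hard stop), positive = open, turning clockwise seen from above; opens to 1.15, starts at 0.7 to 1.0. Stiff: stays where it is left, needs 2 to 4 N at the grip. Closed, the handle points 130 degrees counter-clockwise (from above) from the rig's x axis; at value q, 130 degrees minus q. Boss at the pivot: 19 mm radius, 63 mm high.
- lever_grip (a point): Middle of the black rubber grip, on the handle's centre line, 155 mm from the pivot axis, 46 mm above the bench. The grip is a round bar 28 mm in diameter, from 94 to 216 mm from the pivot axis. To close, push its clockwise side (facing the rig's +x when open) so that it swings counter-clockwise seen from above.
- lever_pivot (a point): Point on the lever's upright pivot axis, 46 mm above the bench.
- jaw_tip (a point): End of the clamp jaw, which is one piece with the lever: a bar 20 mm wide, 19 to 37 mm above the bench, reaching 90 mm from the pivot axis (this point: mid-height, 28 mm). Closed, it points along the rig's -y and stands 3 mm behind the near (-x) face of a block that is home; open, it is swung away towards the rig's -x.
- gauge: Bystander: loose blue anodized pressure gauge, round case 66 mm across standing on a foot 52 x 60 mm, 95 mm high; behind the back stop. Origin: centre of its underside.
- valve: Bystander: loose polished steel bleed valve with a T handle, foot 38 mm across, 54 mm high; to the right of the block. Origin: centre of its underside.
- spanner: Bystander: loose steel spanner 150 mm long lying flat on the bench along its own x axis; beyond the rig on the left. Origin: middle of its underside.

How it is judged:
On the way, in this order (a step that is already met when the one before it is completed fails the run):
1. the block sits flush against both stops, square, with the clamp still open (x of block in the frame of rig between -0.0395 and -0.031 m and y of block in the frame of rig between -0.0325 and -0.024 m and angle between the x axis of block and the x axis of rig, either way round below 0.06 rad and linear speed of block below 0.02 m/s and value of joint lever above 0.3 rad), for 0.2 s.
2. the lever is pushed round to closed (value of joint lever below 0.06 rad), for 0.2 s.
At the end, for the whole second after the job is handed in: The block stands on the bench within 4.5 mm of both stops, square to the rig within 0.06 rad and at rest, and the lever is within 0.06 rad of fully closed (x of block in the frame of rig between -0.0395 and -0.031 m and y of block in the frame of rig between -0.0325 and -0.024 m and angle between the x axis of block and the x axis of rig, either way round below 0.06 rad and value of joint lever below 0.06 rad and linear speed of block below 0.01 m/s and height (world z) of block below 0.005 m); the robot touches nothing.
It fails at once if the block is lifted off the bench or tipped (height (world z) of block above 0.008 m or angle between block's own z axis and vertical above 0.15 rad).
It fails at once if the block is pinched or rammed (more than 60 N from the fingers) (contact force between the fingers and block above 60 N).
It fails at once if the gauge, valve or spanner is moved more than 15 mm or knocked over (distance of any of gauge, valve, spanner from where it was at the start of the episode above 0.015 m or angle between any of gauge, valve, spanner's own z axis and vertical above 0.3 rad).
It also fails if it takes over 64 s, if anything falls off the work surface, if the arm or the gripper's body presses on something with over 40 N, if the wrist force passes 120 N, or if a joint passes its speed limit or range.

ROBOT

A 6-joint arm with a two-finger parallel gripper is mounted at the origin on the work surface. World frame = base frame: x ahead of the robot, y to its left, z up, the work surface at z = 0. Lengths are in m, angles in rad, forces in N, time in s.
With the tool pointing down it reaches from about 0.375 to 0.9 m from the base axis. Payload 3.1 kg.
Tool frame: the origin (TCP) lies midway between the tips of the shut fingers; the grasp point (between the pads) lies 19 mm behind it; x points along the fingers, z is the direction in which the jaws open and shut, and the axes are right-handed (so a half turn about x gives the same grasp; the last joint's range is limited). The gripper opens to 87 mm and grips with 3 to 60 N. Pads are 19 mm wide; open, the fingers measure 117 mm over their backs; the gripper's body (75 mm by 190 mm) begins 51 mm behind the grasp point.
Start: joints at [1.085, 0.527, 1.433, -0, 1.181, -0.178], TCP at [0.189, 0.596, 0.198] pointing down, gripper open.
Joint ranges: [-3.08, 3.08], [-0.75, 2.2], [0.22, 2.44], [-1.43, 4.57], [0, 2.65], [-2.85, 2.85]. Speed limits (rad/s): [2.79, 2.79, 3.14, 3.14, 3.14, 3.14].

INTERFACE

Orientations are given as a unit quaternion [x, y, z, w].
In Python, from rig import robot, optics, workorder gives the robot as it stands.
- The arm moves only by the tool arm_command, never from a script. Its argument "plan" is a list of rows, each a list of 7 numbers: the shift along the tool's x, y, z in cm, then the turn, a rotation vector about the tool's x, y, z in rad, then the finger opening in cm, from 0 to 8.7. In form: [[x, y, z, ax, ay, az, gripper], ...]. A call has 1 to 12 rows; each row shifts and turns the pose as measured when the row begins, along the tool's axes as they then stand; what a row does not reach is not made up. A row lasts 1/8 s, in which the tool goes at most 62.5 mm and 10.7 degrees, less where a joint would pass 70% of its speed; a pose out of reach is approached as far as the arm can. A call with a gripper value outside its range is refused whole. The fingers move at their own pace and stop on an object; "grip_force" is the grip in N (left out, the last holds). Time passes only in rows, so rows that do not move let the fingers close. It gives the time, the measured TCP pose, the force and the opening at its end, in the units of the state.
- robot.get_obs(): the state, without advancing time (a new reading comes with each control period).
- optics.camera(name): name is "side" or "top"; returns (picture, depth): 480x640x3 uint8, blue, green, red; 480x640 float32, m along the optical axis (not along the pixel's ray), 0 where there is no reading.
- optics.camera_info(name): a dict with "mtx" (3x3 intrinsics, pixels), "k1" (the pictures are not rectified: a ray, as slopes to the right and down, at radius r is drawn at 1 + k1 r^2 times it, then the intrinsics apply), "position" and "rotation" of the camera in the world. Camera axes: x right, y down, z forward; pixel columns grow to the right and rows downward; lengths in m; the calibration is good to about 2 mm. A picture is of the moment at which its call begins. camera_info takes no time and is no camera call.
- workorder.hand_in(): hands the job in, once; it reports no verdict.
The state is a dict: "time": time; "q": joint angles; "joint_velocities": joint speeds; "joint_torque": joint torques, N m; "position": TCP position; "tool_rot": TCP orientation; "ft_force": force on the tool from outside, world axes, zero at the start; "moment": the same for the moment, N m; "grip_width": finger opening in m.
Only numpy, scipy, OpenCV 4.12 (cv2) and the standard library are available. Lean on these libraries where they do the work, as an engineer would, in place of code of your own. Each camera call takes 0.05 s, during which the arm holds its last target. There are 200 camera calls.

## Working session

There is one attempt and no reset: what is moved stays moved. The work goes in short steps, Python scripts to look and compute and a tool call to move; the robot and the scene stay as the last step left them, time stands still between calls to the robot, and variables do not carry over. Pictures are saved under pics/ and viewed, about 8 in all and at most 12, crops included, and the job is handed in when it is done.

Besides the shell and the picture viewer there is one more tool, called after "Emit:" by a JSON object that holds its "name" and its "arguments". arm_command: Moves the arm, as the interface text tells. Its arguments: {"type":"object","properties":{"plan":{"type":"array"},"grip_force":{"type":"number"}},"required":["plan"]}

```bash
ls; mkdir -p pics; cat > h.py <<'E'
import numpy as np, cv2
from rig import robot, optics, workorder
def cam(n):
    im,d=optics.camera(n); return im,d,optics.camera_info(n)
def rot(i):
    from scipy.spatial.transform import Rotation as R
    r=np.array(i['rotation'],float); return r if r.shape==(3,3) else R.from_quat(r).as_matrix()
def cloud(d,i):
    K=np.array(i['mtx']); k=i['k1']
    v,u=np.mgrid[:d.shape[0],:d.shape[1]]
    p=cv2.undistortPoints(np.stack([u,v],-1).reshape(-1,1,2).astype(np.float64),K,np.array([k,0,0,0.])).reshape(-1,2)
    z=d.reshape(-1)
    P=np.c_[p*z[:,None],z]@rot(i).T+np.array(i['position'])
    P[z==0]=np.nan
    return P.reshape(*d.shape,3)
def proj(P,i):
    c=(np.asarray(P,float)-np.array(i['position']))@rot(i)
    p,_=cv2.projectPoints(c.reshape(-1,1,3),np.zeros(3),np.zeros(3),np.array(i['mtx']),np.array([i['k1'],0,0,0.]))
    return p.reshape(-1,2)
E
python3 - <<'E'
from h import *
for n in('top','side'):
    im,d,i=cam(n); cv2.imwrite(f'pics/{n}0.png',im); np.savez(f'pics/{n}0.npz',im=im,d=d); print(n,i)
print(robot.get_obs())
E
```

```text
pics
top {'mtx': array([[458.79531064,   0.        , 324.08186157],
       [  0.        , 458.79531064, 244.09260522],
       [  0.        ,   0.        ,   1.        ]]), 'k1': -0.07876761443403302, 'position': array([ 0.46554047, -0.03945481,  0.96006353]), 'rotation': array([ 0.71473667, -0.6956655 ,  0.05714635, -0.0439921 ])}
side {'mtx': array([[525.49145744,   0.        , 318.14905993],
       [  0.        , 525.49145744, 236.03356328],
       [  0.        ,   0.        ,   1.        ]]), 'k1': -0.08104139756955983, 'position': array([ 0.25831314, -0.66237989,  0.47468839]), 'rotation': array([ 0.83157403, -0.23290383,  0.12333024, -0.48890703])}
{'time': 0.1, 'q': array([ 1.08547137e+00,  5.28370332e-01,  1.43374549e+00, -5.50990930e-05,
        1.18140737e+00, -1.78491000e-01]), 'joint_velocities': array([ 0.00057035, -0.00146482, -0.00228203, -0.00033914, -0.0005375 ,
        0.00062203]), 'joint_torque': array([ 2.02911592e-04, -4.40987778e+01, -1.77151966e+01,  6.35267026e-02,
        5.33903867e-02, -3.30845376e-05]), 'position': array([0.18842917, 0.59518899, 0.19678042]), 'tool_rot': array([-0.41804042,  0.57113629,  0.41740997,  0.56992496]), 'ft_force': array([-0.26215708,  0.28682925,  0.26082473]), 'moment': array([-0.01052054, -0.00126179, -0.01096894]), 'grip_width': 0.08693598401404613}
```

View pics/top0.png

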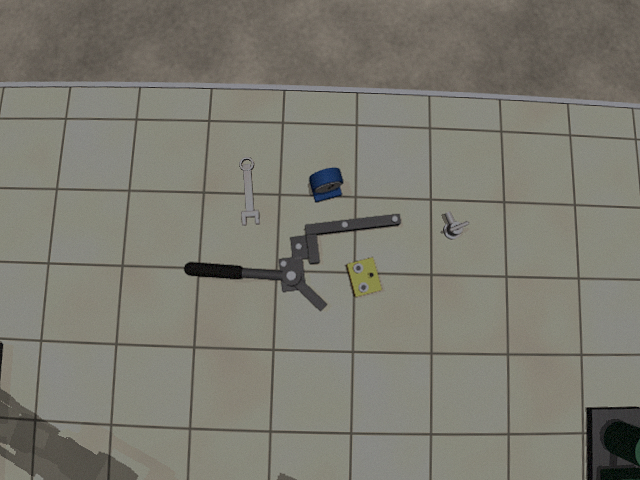

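View pics/side0.png

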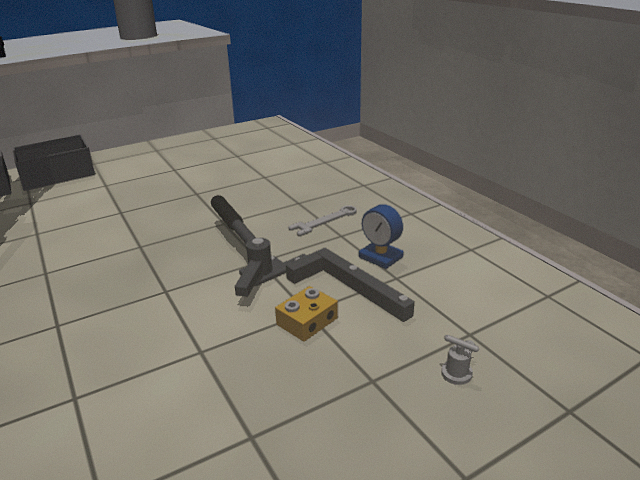

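The top view shows the block at about (364,277). The rig corner is near (314,235), the back stop runs right to (400,219), and the grip spans (187..240, 269). The side view agrees.

```bash
cat > meas.py <<'E'
from h import *
from scipy.optimize import minimize
def rects(x,y,th,rs):
    c,s=np.cos(th),np.sin(th)
    return [np.array([[x+c*a-s*b,y+s*a+c*b] for a,b in ((r[0],r[2]),(r[1],r[2]),(r[1],r[3]),(r[0],r[3]))]) for r in rs]
def fit(pts,x0,rs,area):
    # dense top-face points: count inside soft, cover
    def sd(p):
        c,s=np.cos(p[2]),np.sin(p[2]); d=pts-p[:2]; a=d[:,0]*c+d[:,1]*s; b=-d[:,0]*s+d[:,1]*c
        return np.min([np.hypot(np.maximum(np.maximum(r[0]-a,a-r[1]),0),np.maximum(np.maximum(r[2]-b,b-r[3]),0)) for r in rs],0)
    return sd
def iou(mask,i,z,x0,rs,steps=(.008,.008,.05)):
    S=8
    ys,xs=np.nonzero(mask); u0,v0=xs.min()-12,ys.min()-12; u1,v1=xs.max()+12,ys.max()+12
    m=cv2.resize(mask[v0:v1,u0:u1].astype(np.uint8),None,fx=S,fy=S,interpolation=cv2.INTER_NEAREST)
    def f(p):
        im=np.zeros_like(m)
        for q in rects(*p,rs):
            uv=proj(np.c_[q,np.full(4,z)],i); cv2.fillPoly(im,[np.round((uv-[u0,v0]+.5)*S).astype(int)],1)
        return -(im&m).sum()/(im|m).sum()
    best=None
    sx=np.array([x0]+[np.array(x0)+np.array(steps)*np.eye(3)[k] for k in range(3)])
    for _ in range(3):
        r=minimize(f,sx[0],method='Nelder-Mead',options=dict(initial_simplex=sx,xatol=1e-5,fatol=1e-5))
        sx=np.array([r.x]+[r.x+np.array(steps)*.5*np.eye(3)[k] for k in range(3)])
    return r.x,-r.fun
def to_rig(p,R):
    c,s=np.cos(R[2]),np.sin(R[2]); d=np.array(p[:2])-R[:2]
    return np.array([d[0]*c+d[1]*s,-d[0]*s+d[1]*c])
def from_rig(a,R):
    c,s=np.cos(R[2]),np.sin(R[2]); return np.array([R[0]+c*a[0]-s*a[1],R[1]+s*a[0]+c*a[1]])
E
python3 - <<'E'
from meas import *
for n in('top','side'):
    z=np.load(f'pics/{n}0.npz'); im,d=z['im'],z['d']; i=optics.camera_info(n); P=cloud(d,i)
    hsv=cv2.cvtColor(im,cv2.COLOR_BGR2HSV); X,Y,Z=P[...,0],P[...,1],P[...,2]
    reg=(X>.3)&(X<.75)&(Y>-.35)&(Y<.35)
    bl=reg&(hsv[...,1]>130)&(hsv[...,0]>12)&(hsv[...,0]<40)
    pt=P[bl]; print(n,'block px',bl.sum(),'top z',np.nanpercentile(pt[:,2],[50,90]))
    t=pt[pt[:,2]>.026]; print(' c',t[:,:2].mean(0),cv2.minAreaRect((t[:,:2]*1000).astype(np.float32)))
    g=reg&(Z>.034)&(hsv[...,2]<60)&~bl&(X<.55); 
    for lo,hi,c in((.02,.034,'stop'),(.05,.062,'grip')):
        m=reg&(Z>lo)&(Z<hi)&(hsv[...,1]<110)
        k,l,st,ce=cv2.connectedComponentsWithStats(m.astype(np.uint8))
        for j in range(1,k):
            if st[j,4]>60:
                q=P[l==j]; r=cv2.minAreaRect((q[:,:2]*1000).astype(np.float32)); print(c,st[j,4],ce[j].round(),q.mean(0).round(4),np.round(r[0],1),np.round(r[1],1),round(r[2],2))
    print('bench z',np.nanmedian(Z[reg]))
    for o,cc in (('gauge',(hsv[...,0]>100)&(hsv[...,0]<125)&(hsv[...,1]>120)&reg&(Z>.005)),):
        print(o,P[cc].min(0),P[cc].max(0))
    pp=P[reg&(Y<-.12)&(Z>.012)&(X>.4)]; print('valve?',pp.min(0),pp.max(0))
E
```

```text
top block px 64 top z [0.0301792  0.05567694]
 c [0.53987079 0.04927735] ((536.4497680664062, 33.907928466796875), (67.51686096191406, 352.05908203125), 0.5134667158126831)
stop 90 [450. 219.] [ 0.662  -0.3185  0.0253] [ 660.7 -317.9] [32.6 20. ] 24.25
stop 1313 [343. 230.] [ 0.6311 -0.0943  0.0269] [ 616.1 -117.4] [ 82.2 199.2] 9.72
grip 63 [458. 226.] [ 0.6407 -0.3269  0.0527] [ 641.4 -328.5] [ 7.6 41.3] 24.24
grip 1163 [245. 272.] [0.5353 0.1009 0.0561] [533.3 106.2] [233.8  36.4] 88.61
bench z -0.0007170116234448964
gauge [ 0.52550073 -0.14171606  0.00572832] [0.74625593 0.21601768 0.09817053]
valve? [ 0.49392178 -0.34786259  0.01207295] [ 0.67942306 -0.12004074  0.05669363]
side block px 1324 top z [0.0333036  0.03479455]
 c [ 0.53442997 -0.14754443] ((616.4042358398438, -116.39926147460938), (239.831787109375, 57.44277572631836), 16.682247161865234)
stop 1891 [352. 276.] [ 0.6312 -0.1081  0.0279] [ 615.8 -119.8] [ 84.7 200.6] 8.84
stop 263 [254. 279.] [ 0.5019 -0.0373  0.0281] [510.6 -33. ] [99.1 19.3] 32.85
stop 203 [458. 364.] [ 0.6346 -0.3367  0.027 ] [ 636.2 -334.5] [15.7 28.6] 37.97
grip 950 [240. 226.] [0.5321 0.0852 0.0568] [538.1 100.5] [230.5  38.2] 86.28
grip 247 [381. 234.] [ 0.7167 -0.067   0.0561] [716.5 -64.5] [25.3 67.7] 38.46
grip 213 [461. 343.] [ 0.641  -0.3316  0.0537] [ 641.2 -330.8] [10.2 41. ] 27.32
bench z 0.0015294655150107639
gauge [ 0.69485669 -0.08908786  0.01309132] [ 0.74945292 -0.03339585  0.09746814]
valve? [ 0.49445484 -0.34987238  0.01201061] [ 0.68004236 -0.12001367  0.05759733]
```

```bash
cat >> meas.py <<'E'
STOPS=[(0,.022,-.178,.022),(-.06,.0,0,.022)]; BLK=[(-.035,.035,-.028,.028)]
def blockmask(im,P,zoff):
    X,Y,Z=P[...,0],P[...,1],P[...,2]-zoff
    b=im.astype(int); yel=(b[...,2]-b[...,0]>25)|(Z>.029)
    m=(Z>.024)&(Z<.042)&yel
    return m
E
cat > run1.py <<'E'
from meas import *
import sys
def measure(n,im,d,R=None,b0=(.535,-.148,.15),verbose=1):
    i=optics.camera_info(n); P=cloud(d,i); X,Y,Z=P[...,0],P[...,1],P[...,2]
    hsv=cv2.cvtColor(im,cv2.COLOR_BGR2HSV)
    zo=np.nanmedian(Z[(X>.45)&(X<.75)&(Y>-.3)&(Y<.0)])
    if R is None:
        m=(X>.4)&(X<.7)&(Z-zo>.022)&(Z-zo<.034)&(hsv[...,1]<110)
        k,l,st,ce=cv2.connectedComponentsWithStats(m.astype(np.uint8)); j=1+st[1:,4].argmax()
        R,s=iou(l==j,i,.028,(.62,-.02,.13),STOPS); print(n,'rig',R.round(4),'iou',round(s,3),'bench',round(zo,4))
    b=im.astype(int)
    m=(np.hypot(X-b0[0],Y-b0[1])<.055)&(Z-zo>.026)&(Z-zo<.044)
    if n=='side': m&=(Z-zo>.028)
    Bk,s=iou(m,i,.032,b0,BLK,(.005,.005,.1)); print(n,'block',Bk.round(4),'iou',round(s,3),'px',m.sum())
    print('  block in rig',to_rig(Bk,R).round(4),'dyaw',round(Bk[2]-R[2],4))
    return R,Bk
if __name__=='__main__':
    from scipy.spatial.transform import Rotation
    for n in('top','side'):
        z=np.load(f'pics/{n}0.npz'); im,d=z['im'],z['d']
        R,B=measure(n,im,d)
        print('  corners ',[from_rig(a,R).round(4) for a in ((-.035,-.028),(-.083,.06),(-.06,0),(0,-.178))])
        i=optics.camera_info(n);P=cloud(d,i); pv=from_rig((-.083,.06),R)
        q=P[(P[...,2]>.05)&(P[...,2]<.063)&(P[...,1]>.13)&(P[...,1]<.29)&(P[...,0]>.4)&(P[...,0]<.7)]
        dd=q[:,:2]-pv; print('  lever q',np.radians(130)-(np.median(np.arctan2(dd[:,1],dd[:,0]))-R[2]), 'grip',q.mean(0),'max r',np.hypot(*dd.T).max())
        Z=P[...,2];X=P[...,0];Y=P[...,1]; q=P[(Z>.015)&(X>.55)&(X<.7)&(Y<-.27)&(Y>-.4)]; print('  valve',q.min(0),q.max(0))
    print(Rotation.from_quat(robot.get_obs()['tool_rot']).as_matrix().round(3))
E
python3 run1.py
```

```text
top rig [ 0.6473 -0.0037  0.167 ] iou -0.0 bench -0.0005
top block [ 0.5726 -0.1928  0.2352] iou -0.0 px 936
  block in rig [-0.1051 -0.1741] dyaw 0.0681
  corners  [array([ 0.6174, -0.0371]), array([0.5554, 0.0417]), array([ 0.5881, -0.0137]), array([ 0.6769, -0.1792])]
  lever q 0.7428627707903861 grip [0.53918353 0.17501304 0.05684836] max r 0.1819644348944976
  valve [ 0.62796909 -0.34786259  0.01605328] [ 0.67942306 -0.30759187  0.05669363]
side rig [ 0.6422 -0.0013  0.18  ] iou -0.0 bench 0.0021
side block [ 0.553  -0.221   0.8981] iou -0.0 px 1334
  block in rig [-0.1271 -0.2001] dyaw 0.7181
  corners  [array([ 0.6128, -0.0351]), array([0.5498, 0.0428]), array([ 0.5832, -0.0121]), array([ 0.6741, -0.1765])]
  lever q 0.7532949066345365 grip [0.53466576 0.17030711 0.05808147] max r 0.17469983663245173
  valve [ 0.62694194 -0.35011346  0.01503221] [ 0.68004236 -0.31157083  0.05759733]
[[-0.001 -0.953  0.302]
 [-0.002  0.302  0.953]
 [-1.     0.    -0.002]]meas.py:20: RuntimeWarning: overflow encountered in scalar negative
  return -(im&m).sum()/(im|m).sum()
```

```bash
sed -i 's|return -(im&m).sum()/(im|m).sum()|return -float((im\&m).sum())/float((im\|m).sum())|' meas.py; grep -n 'return -f' meas.py; sed -i "s|        return -(im&m).*|        return -float((im\&m).sum())/float((im\|m).sum())|" meas.py; python3 run1.py
```

```text
top rig [ 0.6213 -0.0386  0.1503] iou 0.935 bench -0.0005
top block [ 0.5348 -0.138   0.2758] iou 0.959 px 936
  block in rig [-0.1004 -0.0854] dyaw 0.1255
  corners  [array([ 0.5909, -0.0715]), array([0.5302, 0.0083]), array([ 0.562 , -0.0476]), array([ 0.6479, -0.2146])]
  lever q 0.9006011615312444 grip [0.53918353 0.17501304 0.05684836] max r 0.21493667295632518
  valve [ 0.62796909 -0.34786259  0.01605328] [ 0.67942306 -0.30759187  0.05669363]
side rig [ 0.6218 -0.0421  0.1462] iou 0.839 bench 0.0021
side block [ 0.5361 -0.1388  0.2963] iou 0.911 px 1334
  block in rig [-0.0989 -0.0832] dyaw 0.1502
  corners  [array([ 0.5913, -0.0749]), array([0.531 , 0.0052]), array([ 0.5625, -0.0508]), array([ 0.6477, -0.2182])]
  lever q 0.8606143191099047 grip [0.53466576 0.17030711 0.05808147] max r 0.21128457383247246
  valve [ 0.62694194 -0.35011346  0.01503221] [ 0.68004236 -0.31157083  0.05759733]
[[-0.001 -0.953  0.302]
 [-0.002  0.302  0.953]
 [-1.     0.    -0.002]]sed: -e expression #1, char 37: unknown option to 's'
```

Fit: rig at about (0.6215, -0.040, yaw 0.149). In rig axes the block is at (-100, -84.5) mm, turned 0.13 rad. The lever is at about 0.88 rad. Next I'll turn the tool so its z lies along rig +y, which makes tool y equal to rig -x, and travel over.

Emit:
{"name": "arm_command", "arguments": {"plan": [[0,0,0,-0.152,0,0,1.5],[0,0,0,-0.152,0,0,1.5],[0,0,0,-0.152,0,0,1.5],[0,-2.2,-5.6,0,0,0,1.5],[0,-2.2,-5.6,0,0,0,1.5],[0,-2.2,-5.6,0,0,0,1.5],[0,-2.2,-5.6,0,0,0,1.5],[0,-2.2,-5.6,0,0,0,1.5],[0,-2.2,-5.6,0,0,0,1.5],[0,-2.2,-5.6,0,0,0,1.5]]}}

```text
time: 1.35
position: [0.4087, 0.2265, 0.1939]
tool_rot: [0.542, -0.456, -0.541, -0.453]
ft_force: [0.6, 0.7, -0.8]
grip_width: 0.015
```

```bash
cat > st.py <<'E'
from meas import *
from scipy.spatial.transform import Rotation
R0=np.array([.6215,-.040,.149])
def st():
    o=robot.get_obs(); M=Rotation.from_quat(o['tool_rot']).as_matrix(); c,s=np.cos(R0[2]),np.sin(R0[2])
    f=o['ft_force']; print('t',round(o['time'],2),'rig xy mm',(to_rig(o['position'],R0)*1000).round(1),'z',round(o['position'][2]*1000,1),
     'zdir-rigy',round(np.arctan2(M[1,2],M[0,2])-R0[2]-np.pi/2,4),'down',M[:,0].round(3),'F rig',np.round([f[0]*c+f[1]*s,-f[0]*s+f[1]*c,f[2]],2),'w',round(o['grip_width']*100,2))
if __name__=='__main__': st()
E
python3 st.py
```

```text
t 1.35 rig xy mm [-170.9  295.1] z 193.9 zdir-rigy 0.0259 down [-0.002 -0.005 -1.   ] F rig [ 0.71  0.59 -0.79] w 1.5
```

Emit:
{"name": "arm_command", "arguments": {"plan": [[0,0.2,-5.5,0.026,0,0,1.5],[0,0.2,-5.5,0,0,0,1.5],[0,0.2,-5.5,0,0,0,1.5],[0,0.2,-5.5,0,0,0,1.5],[0,0.2,-5.5,0,0,0,1.5],[0,0.2,-5.5,0,0,0,1.5],[0,0.2,-5.0,0,0,0,1.5],[3,0,0,0,0,0,1.5],[4,0,0,0,0,0,1.5],[4,0,0,0,0,0,1.5],[1,0,0,0,0,0,1.5]]}}

```text
time: 2.72
position: [0.4571, -0.1721, 0.0727]
tool_rot: [0.537, -0.465, -0.53, -0.464]
ft_force: [-0.4, 0.3, -0.3]
grip_width: 0.0147
```

```bash
python3 st.py
```

```text
t 2.73 rig xy mm [-182.2 -106.3] z 72.7 zdir-rigy -0.0115 down [ 0.006 -0.008 -1.   ] F rig [-0.33  0.32 -0.26] w 1.47
```

Emit:
{"name": "arm_command", "arguments": {"plan": [[0,0,1.8,-0.012,0,0,1.5],[2.5,0,0,0,0,0,1.5],[2,0,0,0,0,0,1.5],[1,0,0,0,0,0,1.5],[0,0,0,0,0,0,1.5]]}}

```text
time: 3.35
position: [0.4575, -0.1513, 0.0213]
tool_rot: [0.543, -0.46, -0.531, -0.46]
ft_force: [-0.1, -0.3, 0.3]
grip_width: 0.0154
```

```bash
python3 st.py; python3 - <<'E'
from h import *
im,d,i=cam('side'); cv2.imwrite('pics/s1.png',cv2.resize(im[180:400,180:500],None,fx=2,fy=2))
E
```

```text
t 3.35 rig xy mm [-178.8  -85.7] z 21.3 zdir-rigy 0.0049 down [ 0.012 -0.011 -1.   ] F rig [-0.17 -0.27  0.35] w 1.54
```

View pics/s1.png

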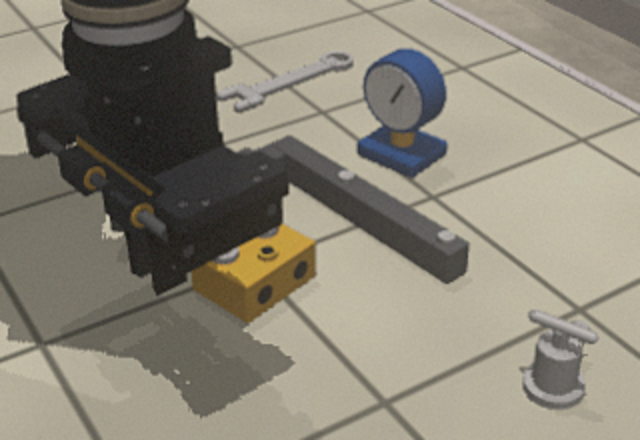

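The picture shows both fingers down just behind the block's -x face. The gauge and valve are clear.

Emit:
{"name": "arm_command", "arguments": {"plan": [[0.5,-1.5,0,0,0,0,1.5],[0,-1.5,0,0,0,0,1.5],[0,-1,0,0,0,0,1.5],[0,-1,0,0,0,0,1.5],[0,-1,0,0,0,0,1.5],[0,-1,0,0,0,0,1.5],[0,-0.8,0,0,0,0,1.5],[0,0,0,0,0,0,1.5]]}}

```text
time: 4.4
position: [0.5429, -0.1394, 0.0194]
tool_rot: [0.545, -0.46, -0.529, -0.46]
ft_force: [0.5, 0.2, -0.6]
grip_width: 0.015
```

```bash
python3 st.py; cat > look.py <<'E'
import sys; from run1 import *; from st import *
n=sys.argv[1]; im,d,i=cam(n); b=[float(x)/1000 for x in sys.argv[2:4]]
w=from_rig(b,R0); R=R0+(np.array([0,0.0014,.0013]) if n=='top' else np.array([.0003,-.0021,-.0028]))
w=from_rig(b,R); measure(n,im,d,R,(w[0],w[1],R[2]))
if len(sys.argv)>4: cv2.imwrite('pics/'+sys.argv[4],im)
E
python3 look.py side -55 -85
```

```text
t 4.4 rig xy mm [-92.5 -86.6] z 19.4 zdir-rigy 0.0053 down [ 0.018 -0.014 -1.   ] F rig [ 0.55  0.14 -0.63] w 1.5
side block [ 0.5623 -0.0789 -0.515 ] iou 0.267 px 241
  block in rig [-0.0642 -0.0278] dyaw -0.6612
```

Emit:
{"name": "arm_command", "arguments": {"plan": [[0,-0.5,0,0,0,0,1.5],[0,-0.4,0,0,0,0,1.5],[0,0,0,0,0,0,1.5]]}}

```text
time: 4.82
position: [0.5508, -0.1378, 0.0194]
tool_rot: [0.544, -0.46, -0.53, -0.46]
ft_force: [-1.0, 0.3, 1.0]
grip_width: 0.015
```

```bash
python3 st.py; python3 - <<'E'
from h import *
im,d,i=cam('side'); cv2.imwrite('pics/s2.png',cv2.resize(im[180:400,180:500],None,fx=2,fy=2))
E
```

```text
t 4.83 rig xy mm [-84.4 -86.2] z 19.4 zdir-rigy 0.0045 down [ 0.016 -0.013 -1.   ] F rig [-0.93  0.43  0.95] w 1.5
```

View pics/s2.png

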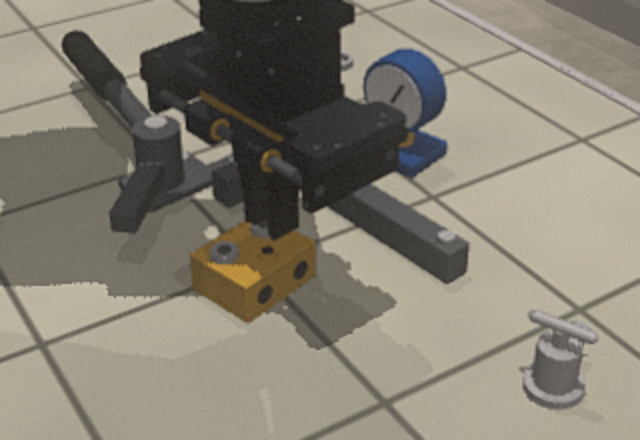

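The block has not moved, and the fingers appear at or above its top. I'll check where the fingers really are in the point cloud.

```bash
python3 - <<'E'
from h import *
p=robot.get_obs()['position']
im,d,i=cam('side'); P=cloud(d,i)
uv=proj([p],i)[0]; print('tcp px',uv,'crop',(uv-[180,180])*2)
for (u,v) in [(140,117),(142,118),(133,112),(125,105),(130,95),(112,122),(138,125),(125,135)]:
    a=(u+180,v+180); print((u*2,v*2),im[a[1],a[0]],P[a[1],a[0]].round(4))
im,d,i=cam('top'); P=cloud(d,i); print('top tcp px',proj([p],i)[0])
cv2.imwrite('pics/t2.png',cv2.resize(im[150:370,200:480],None,fx=2.5,fy=2.5))
b=im.astype(int); m=(b[...,2]-b[...,0]>70)&(P[...,0]>.4)&(P[...,0]<.7)&(P[...,1]<0)&(P[...,1]>-.25); print(m.sum(),np.nanmean(P[m],0))
E
```

```text
tcp px [314.95680881 307.37846882] crop [269.91361761 254.75693764]
(280, 234) [35 41 45] [ 0.5497 -0.1545  0.0482]
(284, 236) [ 43  80 104] [ 0.56   -0.142   0.0347]
(266, 224) [44 45 48] [ 0.5523 -0.1303  0.041 ]
(250, 210) [33 35 37] [ 0.5411 -0.1282  0.0559]
(260, 190) [31 37 35] [ 0.5484 -0.1305  0.0714]
(224, 244) [77 77 80] [ 0.5174 -0.1325  0.0387]
(276, 250) [ 46  91 111] [ 0.5445 -0.1574  0.0385]
(250, 270) [ 65 144 188] [ 0.5206 -0.1632  0.035 ]
top tcp px [363.43953944 269.61688771]
0 [nan nan nan]<stdin>:9: RuntimeWarning: Mean of empty slice
```

View pics/t2.png

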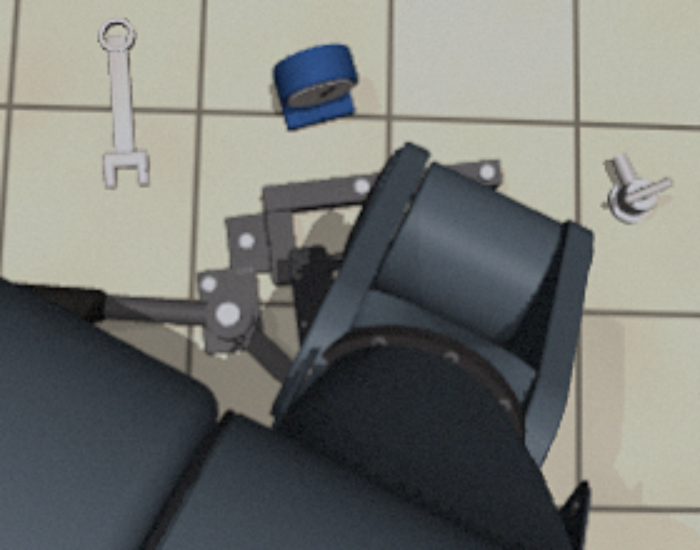

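```bash
python3 - <<'E'
from h import *
i=optics.camera_info('side')
c,s=np.cos(.149),np.sin(.149)
def show(p):
    for w in(-.0225,-.0075,.0075,.0225):
        for dx in (-.0095,.0095):
            for z in (0,.019):
                q=np.array(p)+[c*dx-s*w,s*dx+c*w,z]; print(w,dx,z,((proj([q],i)[0]-180)*2).round())
show([.4575,-.1513,.0213])
E
```

```text
-0.0225 -0.0095 0 [166. 332.]
-0.0225 -0.0095 0.019 [164. 309.]
-0.0225 0.0095 0 [190. 319.]
-0.0225 0.0095 0.019 [188. 297.]
-0.0075 -0.0095 0 [153. 320.]
-0.0075 -0.0095 0.019 [151. 297.]
-0.0075 0.0095 0 [177. 308.]
-0.0075 0.0095 0.019 [175. 285.]
0.0075 -0.0095 0 [141. 309.]
0.0075 -0.0095 0.019 [138. 286.]
0.0075 0.0095 0 [165. 297.]
0.0075 0.0095 0.019 [162. 274.]
0.0225 -0.0095 0 [129. 298.]
0.0225 -0.0095 0.019 [126. 275.]
0.0225 0.0095 0 [152. 286.]
0.0225 0.0095 0.019 [150. 264.]
```

Emit:
{"name": "arm_command", "arguments": {"plan": [[-3,0,0,0,0,0,1.5],[0,3,0,0,0,0,1.5],[0,4,0,0,0,0,1.5],[0,2.5,0,0,0,0,1.5],[0,0,0,0,0,0,1.5]]}}

```text
time: 5.6
position: [0.4538, -0.1522, 0.0491]
tool_rot: [0.544, -0.46, -0.529, -0.46]
ft_force: [-0.4, -0.4, -0.1]
grip_width: 0.0149
```

```bash
python3 st.py; python3 - <<'E'
from st import *
p=robot.get_obs()['position']
im,d,i=cam('side'); P=cloud(d,i)
q=P-p; c,s=np.cos(.149),np.sin(.149)
a=q[...,0]*c+q[...,1]*s; b=-q[...,0]*s+q[...,1]*c; z=P[...,2]
m=(abs(a)<.045)&(abs(b)<.06)&(z>.015)&(z<.13)&(im.max(2)<90)
for lo in np.arange(.015,.13,.006):
    k=m&(z>=lo)&(z<lo+.006)
    if k.sum()>3: print(round(lo,3),k.sum(),'a',np.percentile(a[k],[5,50,95]).round(4),'b',np.percentile(b[k],[5,50,95]).round(4))
cv2.imwrite('pics/s3.png',cv2.resize(im[100:380,120:460],None,fx=2,fy=2))
print('tcp px in crop',(proj([p],i)[0]-[120,100])*2)
E
```

```text
t 5.6 rig xy mm [-182.5  -86. ] z 49.1 zdir-rigy 0.0048 down [ 0.016 -0.013 -1.   ] F rig [-0.42 -0.3  -0.14] w 1.49
0.075 93 a [-0.0096 -0.0037  0.0103] b [-0.0171 -0.0145  0.0122]
0.081 100 a [-0.0095 -0.0042  0.0101] b [-0.0176 -0.0153  0.0125]
0.087 98 a [-0.0096 -0.0048  0.0061] b [-0.0175 -0.0154  0.0132]
0.093 79 a [-0.0098 -0.0068  0.0001] b [-0.0173  0.0068  0.0128]
0.099 79 a [-0.0099 -0.007  -0.0008] b [-0.018   0.0073  0.0144]
0.105 76 a [-0.0101 -0.0073 -0.0013] b [-0.0197  0.0081  0.0156]
0.111 55 a [-0.0104 -0.0084 -0.0027] b [-0.021  -0.0159  0.0113]
0.117 35 a [-0.0103 -0.0092 -0.0044] b [-0.0217 -0.0198 -0.0085]
0.123 24 a [-0.0105 -0.0098 -0.0083] b [-0.0223 -0.0184 -0.0087]
tcp px in crop [271.10212574 437.7653306 ]
```

View pics/s3.png

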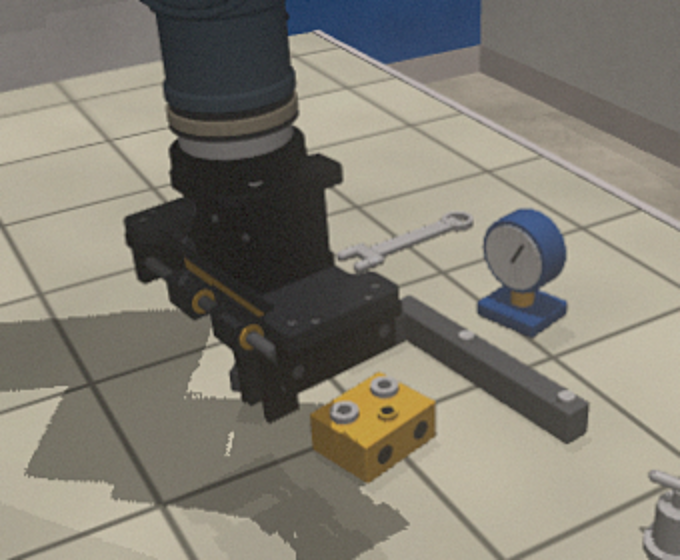

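Point cloud result: the fingertips are about 24–26 mm higher than the reported TCP (lowest finger points at z≈0.075 against a reported 0.049), while xy agrees to about 1 mm. So the fingers passed over the block. I'll descend by that extra amount while watching the force.

Emit:
{"name": "arm_command", "arguments": {"plan": [[2.5,0,0,0,0,0,1.5],[2,0,0,0,0,0,1.5],[0.8,0,0,0,0,0,1.5],[0,0,0,0,0,0,1.5]]}}

```text
time: 6.15
position: [0.4642, -0.156, -0.0043]
tool_rot: [0.549, -0.458, -0.525, -0.461]
ft_force: [-0.6, 0.1, 0.1]
grip_width: 0.0152
```

```bash
python3 st.py; cat > tip.py <<'E'
from st import *
def tip():
    p=robot.get_obs()['position']; im,d,i=cam('side'); P=cloud(d,i); q=P-p; c,s=np.cos(.149),np.sin(.149)
    a=q[...,0]*c+q[...,1]*s; b=-q[...,0]*s+q[...,1]*c; z=P[...,2]
    m=(abs(a)<.02)&(abs(b)<.04)&(z>.006)&(z<.13)&(im.max(2)<70)
    print('finger z low',np.percentile(z[m],[0,1,3,10]).round(4), m.sum())
tip()
E
python3 tip.py; python3 look.py side -100 -84
```

```text
t 6.15 rig xy mm [-172.7  -91.4] z -4.3 zdir-rigy 0.0065 down [ 0.028 -0.02  -0.999] F rig [-0.59  0.14  0.06] w 1.52
finger z low [0.0222 0.0228 0.0238 0.0265] 502
side block [ 0.5383 -0.1408  0.2697] iou 0.123 px 144
  block in rig [-0.097  -0.0855] dyaw 0.1235
```

Emit:
{"name": "arm_command", "arguments": {"plan": [[0.6,0,0,0,-0.024,0.025,1.5],[0,0,0.2,0,0,0,1.5],[0,0,0,0,0,0,1.5]]}}

```text
time: 6.62
position: [0.465, -0.1543, -0.0079]
tool_rot: [0.539, -0.459, -0.536, -0.46]
ft_force: [0.2, -0.5, -1.3]
grip_width: 0.0152
```

```bash
python3 st.py; python3 tip.py
```

```text
t 6.62 rig xy mm [-171.7  -89.8] z -7.9 zdir-rigy 0.0072 down [ 0.003 -0.002 -1.   ] F rig [ 0.14 -0.49 -1.26] w 1.52
finger z low [0.0179 0.0191 0.0207 0.0234] 546
```

Emit:
{"name": "arm_command", "arguments": {"plan": [[0.2,-1,0,0,0,0,1.5],[0,-1,0,0,0,0,1.5],[0,-1,0,0,0,0,1.5],[0,-0.8,0,0,0,0,1.5],[0,-0.6,0,0,0,0,1.5]]}}

```text
time: 7.3
position: [0.5036, -0.144, -0.0097]
tool_rot: [-0.534, 0.461, 0.543, 0.456]
ft_force: [-4.3, -1.2, 3.8]
grip_width: 0.015
```

```bash
python3 st.py; python3 tip.py
```

```text
t 7.3 rig xy mm [-132.   -85.3] z -9.7 zdir-rigy 0.0106 down [-0.013  0.003 -1.   ] F rig [-4.48 -0.55  3.8 ] w 1.5
finger z low [0.0076 0.0176 0.0187 0.0225] 737
```

Emit:
{"name": "arm_command", "arguments": {"plan": [[0,-0.8,-0.05,0,0.006,-0.006,1.5],[0,-0.8,-0.05,0,0,0,1.5],[0,-0.8,-0.05,0,0,0,1.5],[0,-0.8,-0.05,0,0,0,1.5],[0,-0.5,0,0,0,0,1.5]]}}

```text
time: 7.98
position: [0.5308, -0.1366, -0.0103]
tool_rot: [-0.53, 0.463, 0.548, 0.452]
ft_force: [-6.6, -2.0, 5.0]
grip_width: 0.0152
```

```bash
python3 st.py
```

```text
t 7.97 rig xy mm [-104.  -82.] z -10.3 zdir-rigy 0.0146 down [-0.03   0.005 -1.   ] F rig [-6.81 -1.04  4.96] w 1.52
```

Emit:
{"name": "arm_command", "arguments": {"plan": [[0,-0.7,-0.1,0.012,0.009,-0.029,1.5],[0,-0.7,-0.1,0,0,-0.01,1.5],[0,-0.6,-0.1,0,0,0,1.5],[0,-0.4,0,0,0,0,1.5]]}}

```text
time: 8.48
position: [0.5473, -0.1331, -0.011]
tool_rot: [-0.533, 0.46, 0.541, 0.46]
ft_force: [-5.2, -2.4, 4.7]
grip_width: 0.0149
```

```bash
python3 st.py
```

```text
t 8.47 rig xy mm [-87.2 -81. ] z -11.0 zdir-rigy 0.0053 down [-0.008  0.007 -1.   ] F rig [-5.49 -1.59  4.66] w 1.49
```

Emit:
{"name": "arm_command", "arguments": {"plan": [[0,-0.4,0,0,0,0,1.5],[0,-0.4,0,0,0,-0.005,1.5],[0,-0.3,0,0,0,-0.005,1.5]]}}

```text
time: 8.85
position: [0.5525, -0.1309, -0.011]
tool_rot: [-0.532, 0.459, 0.543, 0.459]
ft_force: [-9.3, -5.5, 6.2]
grip_width: 0.0149
```

```bash
python3 st.py;python3 - <<'E'
from h import *
im,d,i=cam('side'); cv2.imwrite('pics/s4.png',cv2.resize(im[180:400,180:500],None,fx=2,fy=2))
E
```

```text
t 8.85 rig xy mm [-81.7 -79.6] z -11.0 zdir-rigy 0.0082 down [-0.011  0.01  -1.   ] F rig [-10.    -4.02   6.2 ] w 1.49
```

View pics/s4.png

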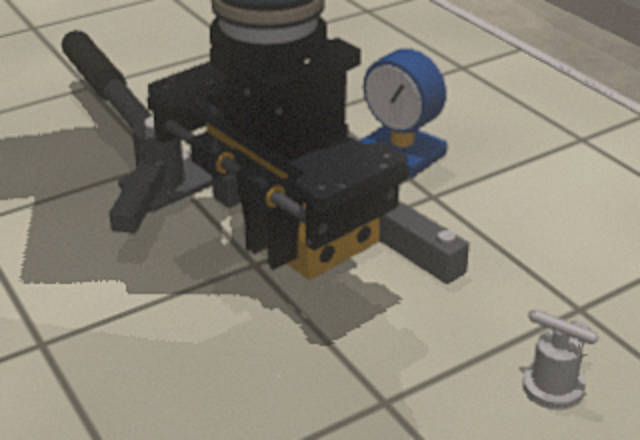

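The block is close to the back stop and the force is rising, so a small extra push comes next.

Emit:
{"name": "arm_command", "arguments": {"plan": [[0,-0.3,0,0.005,0,-0.01,1.5],[0,-0.4,0,0,0,0,1.5]]}}

```text
time: 9.15
position: [0.5523, -0.1303, -0.0112]
tool_rot: [-0.53, 0.46, 0.544, 0.459]
ft_force: [-11.7, -7.3, 7.8]
grip_width: 0.015
```

```bash
python3 st.py
```

```text
t 9.15 rig xy mm [-81.8 -79. ] z -11.2 zdir-rigy 0.0058 down [-0.016  0.012 -1.   ] F rig [-12.61  -5.48   7.81] w 1.5
```

The tool no longer advances at 12.6 N, so the block is against the back stop. I'll back off, lift and go round to the block's -y side with the fingers shut.

Emit:
{"name": "arm_command", "arguments": {"plan": [[0,1,0,0,0,0,1.5],[0,0.5,0,0,-0.01,0.015,0],[-4,0,0,0,0,0,0],[-4,0,0,0,0,0,0],[0,-2.8,-3.5,0,0,0,0],[0,-2.8,-3.5,0,0,0,0],[0,0,0,0,0,0,0]]}}

```text
time: 10.02
position: [0.6132, -0.1966, 0.0688]
tool_rot: [-0.526, 0.46, 0.548, 0.459]
ft_force: [-1.5, 1.4, -0.7]
grip_width: 0.0005
```

```bash
python3 st.py; python3 look.py side -35 -85 s5.png
```

```text
t 10.03 rig xy mm [ -31.4 -153.6] z 68.8 zdir-rigy 0.0055 down [-0.024  0.018 -1.   ] F rig [-1.28  1.65 -0.68] w 0.05Traceback (most recent call last):
  File "look.py", line 4, in <module>
    w=from_rig(b,R); measure(n,im,d,R,(w[0],w[1],R[2]))
                     ~~~~~~~^^^^^^^^^^^^^^^^^^^^^^^^^^^
  File "run1.py", line 14, in measure
    Bk,s=iou(m,i,.032,b0,BLK,(.005,.005,.1)); print(n,'block',Bk.round(4),'iou',round(s,3),'px',m.sum())
         ~~~^^^^^^^^^^^^^^^^^^^^^^^^^^^^^^^^
  File "meas.py", line 14, in iou
    ys,xs=np.nonzero(mask); u0,v0=xs.min()-12,ys.min()-12; u1,v1=xs.max()+12,ys.max()+12
                                  ~~~~~~^^
    return umr_minimum(a, axis, None, out, keepdims, initial, where)
ValueError: zero-size array to reduction operation minimum which has no identity
```

Emit:
{"name": "arm_command", "arguments": {"plan": [[0,0.6,0,0,0.021,-0.021,0],[3,0,0,0,0,0,0],[3,0,0,0,0,0,0],[1.2,0,0,0,0,0,0],[0,0,0,0,0,0,0]]}}

```text
time: 10.7
position: [0.6009, -0.1898, -0.0056]
tool_rot: [-0.534, 0.459, 0.541, 0.459]
ft_force: [-0.0, 1.0, 0.0]
grip_width: 0.0005
```

```bash
python3 st.py; python3 tip.py
```

```text
t 10.7 rig xy mm [ -42.6 -145.1] z -5.6 zdir-rigy 0.0082 down [-0.007  0.007 -1.   ] F rig [0.11 1.01 0.04] w 0.05
finger z low [0.0119 0.015  0.0191 0.0245] 766
```

Emit:
{"name": "arm_command", "arguments": {"plan": [[0.3,-0.4,0.8,0,0,0,0],[0,0,1,0,0,0,0],[0,0,0.8,0,0,0,0],[0,0,0.8,0,0,0,0],[0,0,0.7,0,0,0,0]]}}

```text
time: 11.38
position: [0.601, -0.1482, -0.0048]
tool_rot: [-0.537, 0.458, 0.539, 0.459]
ft_force: [-0.9, -2.9, -1.1]
grip_width: 0.0005
```

```bash
python3 st.py
```

```text
t 11.38 rig xy mm [ -36.3 -104. ] z -4.8 zdir-rigy 0.0092 down [-0.001  0.002 -1.   ] F rig [-1.32 -2.77 -1.1 ] w 0.05
```

Emit:
{"name": "arm_command", "arguments": {"plan": [[0.2,0.1,0.8,0.005,0,0,0],[0.1,0,0.8,0,0,0,0],[0,0,0.7,0,0,0,0],[0,0,0.6,0,0,0,0],[0,0,0.5,0,0,0,0]]}}

```text
time: 12.0
position: [0.5967, -0.1179, -0.006]
tool_rot: [0.54, -0.46, -0.534, -0.46]
ft_force: [0.2, -4.2, -0.4]
grip_width: 0.0008
```

```bash
python3 st.py
```

```text
t 12.0 rig xy mm [-36.  -73.4] z -6.0 zdir-rigy 0.0052 down [ 0.005 -0.006 -1.   ] F rig [-0.43 -4.15 -0.39] w 0.08
```

Emit:
{"name": "arm_command", "arguments": {"plan": [[0,0,0.4,0,0,0,0],[0,0,0.4,0,0,0,0],[0,0,0.3,0,0,0,0],[0,0,0.3,0,0,0,0]]}}

```text
time: 12.5
position: [0.5955, -0.1085, -0.0058]
tool_rot: [0.544, -0.461, -0.533, -0.456]
ft_force: [-2.0, -16.0, -1.1]
grip_width: 0.0006
```

```bash
python3 st.py
```

```text
t 12.5 rig xy mm [-35.9 -63.9] z -5.8 zdir-rigy 0.0102 down [ 0.007 -0.015 -1.   ] F rig [ -4.37 -15.49  -1.11] w 0.06
```

15.5 N against the side stop. I'll back off, lift and go round to the -x face for a small seating nudge.

Emit:
{"name": "arm_command", "arguments": {"plan": [[0,0,-0.8,0,0,0,0],[0,0,-0.8,0,0.015,0.005,0],[-4,0,0,0,0,0,0],[-3,0,0,0,0,0,0],[0,3.8,2.3,0,0,0,0],[0,3.8,2.3,0,0,0,0],[0,0,0,0,0,0,0]]}}

```text
time: 13.38
position: [0.512, -0.0834, 0.0643]
tool_rot: [0.543, -0.466, -0.532, -0.453]
ft_force: [0.3, -0.3, 0.4]
grip_width: 0.0006
```

```bash
python3 st.py; python3 look.py side -35 -28 s6.png
```

```text
t 13.38 rig xy mm [-114.8  -26.7] z 64.3 zdir-rigy 0.0069 down [-0.001 -0.025 -1.   ] F rig [ 0.28 -0.34  0.4 ] w 0.06Traceback (most recent call last):
  File "look.py", line 4, in <module>
    w=from_rig(b,R); measure(n,im,d,R,(w[0],w[1],R[2]))
                     ~~~~~~~^^^^^^^^^^^^^^^^^^^^^^^^^^^
  File "run1.py", line 14, in measure
    Bk,s=iou(m,i,.032,b0,BLK,(.005,.005,.1)); print(n,'block',Bk.round(4),'iou',round(s,3),'px',m.sum())
         ~~~^^^^^^^^^^^^^^^^^^^^^^^^^^^^^^^^
  File "meas.py", line 14, in iou
    ys,xs=np.nonzero(mask); u0,v0=xs.min()-12,ys.min()-12; u1,v1=xs.max()+12,ys.max()+12
                                  ~~~~~~^^
    return umr_minimum(a, axis, None, out, keepdims, initial, where)
ValueError: zero-size array to reduction operation minimum which has no identity
```

Emit:
{"name": "arm_command", "arguments": {"plan": [[0,0,-0.3,0.005,-0.025,-0.005,0],[3,0,0,0,0,0,0],[3,0,0,0,0,0,0],[0.8,0,0,0,0,0,0],[0,0,0,0,0,0,0]]}}

```text
time: 14.05
position: [0.5259, -0.0905, -0.0037]
tool_rot: [0.542, -0.458, -0.53, -0.464]
ft_force: [-0.5, 0.2, 0.4]
grip_width: 0.0007
```

```bash
python3 st.py
```

```text
t 14.05 rig xy mm [-102.   -35.7] z -3.7 zdir-rigy 0.001 down [ 0.018 -0.004 -1.   ] F rig [-0.42  0.23  0.4 ] w 0.07
```

Emit:
{"name": "arm_command", "arguments": {"plan": [[0.2,-0.6,0.5,0,-0.003,0.018,0],[0,-0.6,0,0,0,0,0],[0,-0.4,0,0,0,0,0],[0,-0.4,0,0,0,0,0],[0,-0.3,0,0,0,0,0]]}}

```text
time: 14.68
position: [0.5453, -0.0827, -0.0033]
tool_rot: [-0.536, 0.464, 0.538, 0.456]
ft_force: [-6.9, -6.2, 2.9]
grip_width: 0.0004
```

```bash
python3 st.py
```

```text
t 14.68 rig xy mm [-81.7 -31. ] z -3.3 zdir-rigy 0.0054 down [-0.011 -0.006 -1.   ] F rig [-7.77 -5.1   2.9 ] w 0.04
```

The tool stops at the same x as before (-81.7) at 7.8 N, so the block is home in x. I'll lift, travel to the clockwise side of the lever grip, and check the block from there with the clamp still open.

Emit:
{"name": "arm_command", "arguments": {"plan": [[0,0.8,0,0,0,0,0],[0,0.9,0,0,0.004,-0.01,0],[-4.5,0,0,0,0,0,0],[-4.5,0,0,0,0,0,0],[0,-2.1,5.1,0,0,0,0],[0,-2.1,5.1,0,0,0,0],[0,-2.1,5.1,0,0,0,0],[0,-2.1,5.1,0,0,0,0],[0,-2.1,5.1,0,0,0,0],[0,0,0,0,0,0,0]]}}

```text
time: 15.92
position: [0.5943, 0.19, 0.0889]
tool_rot: [0.54, -0.461, -0.531, -0.463]
ft_force: [0.1, -0.3, 0.2]
grip_width: 0.0003
```

```bash
python3 st.py; python3 look.py side -35 -28 s6.png; python3 look.py top -35 -28 t6.png
```

```text
t 15.93 rig xy mm [  7.3 231.5] z 88.9 zdir-rigy -0.0014 down [ 0.011 -0.006 -1.   ] F rig [ 0.06 -0.35  0.22] w 0.03
side block [ 0.5923 -0.0732  0.1528] iou 0.892 px 1015
  block in rig [-0.0337 -0.0265] dyaw 0.0066
top block [ 0.5919 -0.071   0.1466] iou 0.661 px 1391
  block in rig [-0.0341 -0.0276] dyaw -0.0037
```

Both cameras put the block home: (-34, -27) mm, square within 0.007 rad. Now descend beside the grip.

Emit:
{"name": "arm_command", "arguments": {"plan": [[3,0.2,-0.4,0,-0.005,0.01,0],[3,0,-0.3,0,0,0,0],[2,0,0,0,0,0,0],[0,0,0,0,0,0,0]]}}

```text
time: 16.52
position: [0.5906, 0.1715, 0.0074]
tool_rot: [-0.533, 0.467, 0.533, 0.463]
ft_force: [-0.1, -0.2, 0.8]
grip_width: 0.0007
```

```bash
python3 st.py; python3 tip.py;  python3 look.py top -35 -28 t7.png; python3 - <<'E'
import cv2,numpy as np
a=cv2.imread('pics/t7.png')[140:340,150:430]; cv2.imwrite('pics/t7c.png',cv2.resize(a,None,fx=2.5,fy=2.5))
E
```

```text
t 16.52 rig xy mm [  0.9 213.8] z 7.4 zdir-rigy -0.0124 down [-0.004 -0.005 -1.   ] F rig [-0.07 -0.15  0.79] w 0.07
finger z low [0.0339 0.0355 0.0371 0.0405] 415
top block [ 0.5915 -0.0707  0.1598] iou 0.661 px 1394
  block in rig [-0.0345 -0.0273] dyaw 0.0095
```

View pics/t7c.png

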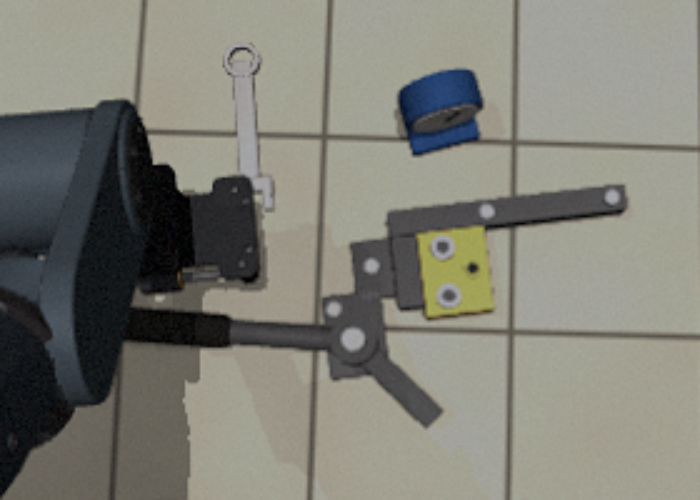

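The block sits in the corner with the clamp open, and the gripper is on the grip's +x side. Now push toward rig -x along the arc.

Emit:
{"name": "arm_command", "arguments": {"plan": [[0.6,1,0.2,0,0,0,0],[0,1,0.2,0,0,0,0],[0,1,0.1,0,0,0,0],[0,1,0.1,0,0,0,0],[0,1,0.1,0,0,0,0]]}}

```text
time: 17.25
position: [0.5429, 0.1728, 0.0061]
tool_rot: [0.536, -0.463, -0.53, -0.467]
ft_force: [2.3, 1.5, -1.9]
grip_width: 0.0002
```

```bash
python3 st.py
```

```text
t 17.25 rig xy mm [-46.2 222.1] z 6.1 zdir-rigy -0.0126 down [ 0.01  -0.002 -1.   ] F rig [ 2.47  1.11 -1.93] w 0.02
```

Emit:
{"name": "arm_command", "arguments": {"plan": [[0,1.1,0.05,-0.01,0,0.01,0],[0,1.1,0.05,0,0,0,0],[0,1.1,0,0,0,0,0],[0,1.1,0,0,0,0,0],[0,1.1,0,0,0,0,0],[0,1.1,-0.1,0,0,0,0],[0,1.1,-0.2,0,0,0,0]]}}

```text
time: 18.12
position: [0.4641, 0.1585, 0.0066]
tool_rot: [0.538, -0.462, -0.533, -0.461]
ft_force: [2.0, 0.4, -0.3]
grip_width: 0.0003
```

```bash
python3 st.py
```

```text
t 18.12 rig xy mm [-126.2  219.6] z 6.6 zdir-rigy -0.0004 down [ 0.005 -0.004 -1.   ] F rig [ 2.05  0.06 -0.32] w 0.03
```

Now at about 114°. Next is the last part of the arc, to (-168, 204).

Emit:
{"name": "arm_command", "arguments": {"plan": [[0,0.9,-0.3,0,0,0,0],[0,0.9,-0.35,0,0,0,0],[0,0.8,-0.4,0,0,0,0],[0,0.6,-0.3,0,0,0,0]]}}

```text
time: 18.62
position: [0.432, 0.1392, 0.0067]
tool_rot: [0.538, -0.462, -0.533, -0.462]
ft_force: [2.0, 0.3, -0.1]
grip_width: 0.0001
```

```bash
python3 st.py
```

```text
t 18.62 rig xy mm [-160.8  205.4] z 6.7 zdir-rigy -0.0008 down [ 0.004 -0.004 -1.   ] F rig [ 2.02  0.04 -0.07] w 0.01
```

Emit:
{"name": "arm_command", "arguments": {"plan": [[0,0.5,-0.3,0,0,0,0],[0,0.5,-0.3,0,0,0,0],[0,0.4,-0.2,0,0,0,0]]}}

```text
time: 19.0
position: [0.4284, 0.1343, 0.0073]
tool_rot: [0.538, -0.458, -0.527, -0.472]
ft_force: [6.9, 22.5, -4.7]
grip_width: 0.0008
```

```bash
python3 st.py
```

```text
t 19.0 rig xy mm [-165.1  201. ] z 7.3 zdir-rigy -0.0129 down [ 0.025  0.005 -1.   ] F rig [10.12 21.27 -4.75] w 0.08
```

The force jumped to about 23 N, which is the hard stop. Back off, lift clear and look.

Emit:
{"name": "arm_command", "arguments": {"plan": [[0,-0.8,0.7,0,0,0,0],[0,-1,0.8,0,0,0,0],[-4,-0.3,0.3,0,0,0,0],[-4,0,0,0,0,0,0],[-2,0,5,0,0,0,0],[0,0,5,0,0,0,0],[0,0,4,0,0,0,0],[0,0,0,0,0,0,0],[0,0,0,0,0,0,0]]}}

```text
time: 20.12
position: [0.4197, 0.2965, 0.1094]
tool_rot: [0.534, -0.463, -0.531, -0.467]
ft_force: [-0.7, -0.4, -0.3]
grip_width: 0.0008
```

```bash
python3 st.py; python3 look.py side -35 -28 s8.png; python3 look.py top -35 -28 t8.png; python3 - <<'E'
from st import *
for n in('top','side'):
    im,d,i=cam(n); P=cloud(d,i); R=R0+(np.array([0,0.0014,.0013]) if n=='top' else np.array([.0003,-.0021,-.0028]))
    c,s=np.cos(R[2]),np.sin(R[2]); a=(P[...,0]-R[0])*c+(P[...,1]-R[1])*s+.083; b=-(P[...,0]-R[0])*s+(P[...,1]-R[1])*c-.06
    z=P[...,2]; r=np.hypot(a,b)
    m=(z>.048)&(z<.066)&(r>.10)&(r<.21)&(b>0)&(a<.05)&(a>-.2); print(n,m.sum(),'q',np.radians(130)-np.median(np.arctan2(b[m],a[m])))
    m=(z>.028)&(z<.043)&(r>.03)&(r<.085)&(b<0)&(a<.008); print('jaw',m.sum(),np.degrees(np.median(np.arctan2(b[m],a[m]))))
a=cv2.imread('pics/t8.png')[140:340,150:430]; b=cv2.imread('pics/s8.png')[170:400,180:500]
a=cv2.resize(a,(400,286)); b=cv2.resize(b,(400,286)); cv2.imwrite('pics/f8.png',np.hstack([a,b]))
E
```

```text
t 20.12 rig xy mm [-149.6  362.7] z 109.4 zdir-rigy -0.0141 down [ 0.007  0.    -1.   ] F rig [-0.71 -0.26 -0.31] w 0.08
side block [ 0.5923 -0.0732  0.1449] iou 0.78 px 1169
  block in rig [-0.0337 -0.0265] dyaw -0.0013
top block [ 0.592  -0.0708  0.1552] iou 0.608 px 1506
  block in rig [-0.034  -0.0274] dyaw 0.0049
top 777 q 0.00696857724575306
jaw 245 -90.89281394653128
side 750 q -0.0443780970733787
jaw 307 -94.12279810502291
```

View pics/f8.png

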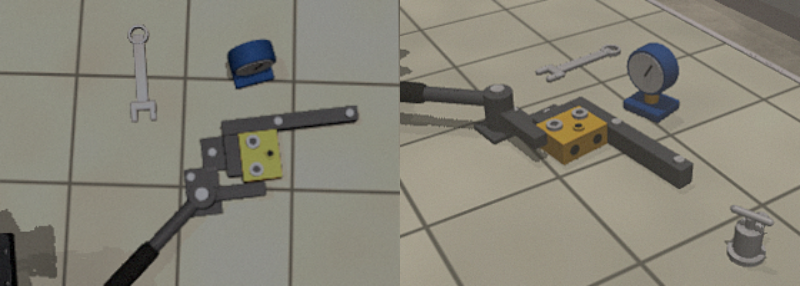

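The picture shows the clamp jaw parallel to the block's near face and closed behind it, the block in its corner, and the gauge, valve and spanner in place. Handing in.

```bash
python3 -c "
from rig import workorder; print(workorder.hand_in())"
```

```text
the job is handed in; nothing more can be done
None
```

The block is home in its corner, the clamp is closed behind it, and I have handed the job in at about 20 s on the robot's clock. I pushed the block to the back stop, then along to the side stop. A last nudge toward the back stop seated it, and then I pushed the lever round to its hard stop and moved the arm clear.

**Block:** both cameras put it at about (-34, -27) mm in the rig frame, square within 0.005 rad. The wrist never read more than about 17 N while pushing it.

**Lever:** the top camera reads 0.007 rad and the side camera -0.044 rad. They disagree by about 0.05 rad, probably from calibration. The sharp force rise at the end (about 24 N) fits the hard stop.

**Bystanders:** in the last picture the gauge, valve and spanner look where they started. I did not measure them again.

**Fingertip height:** the actual fingertips were about 25 mm above the reported tool position. My first push therefore passed over the block without moving it. I measured the offset with the side camera and allowed for it from then on.

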